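# Post a spent tea light through a spring flap

## Task

Post the burnt-out tea light that lies on the sill of the white caddy: push the caddy's self-closing flap open with one finger and, while that finger holds it open, push the tea light along the sill and over its edge with the other finger, so that it drops inside. Hold the flap until the tea light has dropped, then let it spring shut. Only push, gently: do not pinch or lift the tea light, do not shove the flap open with the tea light, and leave the things standing round the caddy where they are.

Things in the scene. Friction and masses are not known exactly. Their poses are not given: they have to be found in the camera images.
- caddy: White metal caddy fixed on the worktop, 275 mm long (x = -145 to 130 mm), 104 mm wide, hollow, floor 5 mm thick. Its x axis is the posting direction, z is up; position and yaw vary. Origin: on its underside, mid-width, right below the drop edge. Its highest part is 151 mm, at x = 94 to 130 mm. Wall cabinets hang over the back of the worktop from 0.56 m up.
- drop_edge (a point): Middle of the drop edge, 90 mm above the caddy's origin; axes as the caddy's. The level steel sill reaches from here back to x = -145 mm, where its end is open; it is 92 mm wide between side rails that stand 6 mm above it. Ahead of the edge lies the mouth, x = 0 to 112 mm, 92 mm wide, covered by the flap.
- flap (a joint): Hinge of the flap, rad: 0 = shut, grows as the flap swings down into the caddy, up to 0.9. The axis is level across the caddy at x = 112 mm, z = 144 mm of the caddy, the far side of the mouth. A spring shuts it: about 1 N starts it, 3 to 6 N of finger push hold it well open.
- flap_edge (a point): Middle of the lower edge of the plain steel flap panel, 86 mm wide, 122 mm from hinge to lower edge, 3 mm thick. Shut, it slopes at 26 degrees from the hinge down to the drop edge, level with the sill; a fingertip that moves along the caddy's x just above the sill runs against its sloping upper side and swings it down and inward.
- tea_light_center (a point): Centre (half-way up) of the burnt-out tea light, a round metal cup 38 mm across, 15 mm high, about 20 g, that lies upright on the sill 55 to 95 mm before the drop edge, up to 14 mm off the middle; it slides freely.
- glass: Small drinking glass, 49 mm across, 61 mm high, on the worktop off the sill end of the caddy; leave alone. Origin under its centre.
- fresh_tea_light: Unused tea light, 38 mm across, 17 mm high, on the worktop beyond the mouth end of the caddy; leave alone. Origin under its centre.
- matches: Large match box, 110 x 55 x 26 mm, on the worktop beyond the mouth end; leave alone. Origin under its centre.
- shaker: Salt shaker, 44 mm across, 90 mm high, on the worktop beyond the mouth end; leave alone. Origin under its centre.
- tea_light: The same tea light; origin under its centre.
Not all that is in view belongs to the job. Leave any purple look-alike of the tea_light alone.

How it is judged:
By the outcome, as a careful person would: the job done as asked, in the order asked, and still so for the second after the job is handed in, with the robot touching nothing.
It also fails if it takes over 35 s, if anything falls off the work surface, if the arm or the gripper's body presses on something with over 40 N, if the wrist force passes 120 N, or if a joint passes its speed limit or range.

## Robot

A 6-joint arm with a two-finger parallel gripper is mounted at the origin on a cart in front of the work surface, level with it; the furniture and walls round the work are solid. World frame = base frame: x ahead of the robot, y to its left, z up, the work surface at z = 0. Lengths are in m, angles in rad, forces in N, time in s.
With the tool pointing down it reaches from about 0.325 to 0.9 m from the base axis. Payload 6.1 kg.
Tool frame: the origin (TCP) lies where the fingers leave the gripper's body, on its centre line; the fingertips stand 70 mm ahead of it and the grasp point (between the pads) lies 51 mm ahead of it; z points along the fingers, y is the line along which they close (so a half turn about z gives the same grasp; the last joint's range is limited). The gripper opens to 87 mm and grips with 3 to 60 N. Pads are 19 mm wide; open, the fingers measure 117 mm over their backs; the gripper's body (75 mm by 190 mm) begins 51 mm behind the grasp point.
Start: joints at [-1.296, 0.22, 1.526, -0, 1.395, -0.126], TCP at [0.244, -0.575, 0.292] pointing down, gripper open.
Joint ranges: [-2.98, 2.98], [-0.91, 2.08], [0.09, 2.57], [-1.24, 4.39], [0.2, 2.65], [-2.68, 2.68]. Speed limits (rad/s): [2.57, 2.57, 3.01, 3.14, 3.14, 3.14].

## Interface

Orientations are given as a rotation vector (axis times angle).
In Python, from rig import arm gives the robot as it stands. Calls block until the motion is done:
- arm.move_ptp(position, orientation): joint-space move of the TCP to a pose.
- arm.movel(position, ori=None, max_speed=0.15, max_force=None): straight line of the TCP; ori=None keeps the orientation; max_speed is the mean speed in m/s. With max_force (N) it stops when the force on the tool has changed by that much, and returns True; else False.
- arm.move_j(angles): joint-space move.
- arm.release() and arm.grasp(strength=None): open the fingers fully, or close them until they stop; strength is the grip in N (None keeps the last).
- arm.dwell(seconds).
- arm.inverse_kinematics(position, orientation): joint angles nearest the present ones, or None.
- arm.get_image(name): name is "scene" or "top"; returns a dict with "image" (400x640x3 uint8, blue, green, red), "fx", "fy", "cx", "cy" (pixels), "k1" (the pictures are not rectified: a ray, as slopes to the right and down, at radius r is drawn at 1 + k1 r^2 times it, then the intrinsics apply), "R" (3x3) and "t" (3): a world point X has camera coordinates R X + t. Camera axes: x right, y down, z forward; pixel columns grow to the right and rows downward; lengths in m; the calibration is good to about 2 mm. A picture is of the moment at which its call begins. There is no depth.
A pose or a line that the arm cannot do raises arm.PlanningError and nothing moves.
- arm.close_job(): hands the job in; it is judged then, once.
Trained networks look in a picture, given as the dict that the camera call returned (one of the last four; its "shot" number tells which), for a name from the list of things; names that differ only in an ending like _2 or _b are one class to them, and where a whole thing is asked for, a point or a joint stands for the part that bears it (a point fixed in the world has none). Each returns a list of dicts, best first, with "p" (0 to 1); they miss things now and then, are a little off and sometimes report something else, mostly with a low value. They report only what shows in the picture. A call takes as long as a camera call. They do not tell look-alikes from the thing itself.
- arm.masks_of(picture, label): "region" (400x640 bool, what is visible of it) and "pixel" ([column, row] in pixels, amid what is visible of it).
Readings, each from a call of its own:
- arm.get_clock(): time.
- arm.get_joint_pos(): joint angles.
- arm.get_qvel(): joint speeds.
- arm.get_effort(): joint torques, N m.
- arm.get_ee_pos(): TCP position.
- arm.get_tool_rot(): TCP orientation.
- arm.get_ft_force(): force on the tool from outside, world axes, zero at the start.
- arm.get_ft_torque(): the same for the moment, N m.
- arm.get_width(): finger opening in m.
- arm.get_finger_force(): force on a finger pad.
Only numpy, scipy, OpenCV 4.12 (cv2) and the standard library are available. Lean on these libraries where they do the work, as an engineer would, in place of code of your own. Each camera call takes 0.05 s, during which the arm holds its last target. There are 200 camera calls.

## Working session

There is one attempt and no reset: what is moved stays moved. The work goes in short steps, each a Python script; the robot and the scene stay as the last script left them, time stands still between calls to the robot, and variables do not carry over. Pictures are saved under pics/ and viewed, at most 10 in all, crops included, and the job is handed in when it is done.

```bash
ls; mkdir -p pics; cat > h.py <<'E'
import numpy as np, cv2
from rig import arm
def undist(p,im):
    u=(p[0]-im['cx'])/im['fx'];v=(p[1]-im['cy'])/im['fy']
    a,b=u,v
    for _ in range(20):
        r2=a*a+b*b; a=u/(1+im['k1']*r2); b=v/(1+im['k1']*r2)
    return np.array([a,b,1.])
def ray(p,im):
    R=np.array(im['R']);t=np.array(im['t'])
    return -R.T@t, R.T@undist(p,im)
def at_z(p,im,z):
    c,d=ray(p,im); return c+d*(z-c[2])/d[2]
def proj(X,im):
    c=np.array(im['R'])@np.array(X)+np.array(im['t']); a,b=c[0]/c[2],c[1]/c[2]; s=1+im['k1']*(a*a+b*b)
    return np.array([a*s*im['fx']+im['cx'],b*s*im['fy']+im['cy']])
def tri(ps,ims):
    A=np.zeros((3,3));B=np.zeros(3)
    for p,i in zip(ps,ims):
        c,d=ray(p,i);d/=np.linalg.norm(d);M=np.eye(3)-np.outer(d,d);A+=M;B+=M@c
    return np.linalg.solve(A,B)
E
python3 - <<'E'
from h import *
ims={n:arm.get_image(n) for n in("scene","top")}
for n,im in ims.items():
    cv2.imwrite(f'pics/{n}0.png',im['image'])
    print(n,im['fx'],im['k1'],np.round(np.array(im['R']),3).tolist(),np.round(ray((320,200),im)[0],3))
    for l in("caddy","tea_light","flap","glass","fresh_tea_light","matches","shaker"):
        for m in arm.masks_of(im,l)[:3]:
            px=m['pixel'];ys,xs=np.nonzero(m['region'])
            print(n,l,round(m['p'],2),np.round(px),xs.min(),xs.max(),ys.min(),ys.max(),np.round(at_z(px,im,0.09),3))
print(arm.get_tool_rot(),arm.get_clock(),arm.get_width())
E
```

```text
pics
scene 441.6717516364191 0.035520815693158424 [[-0.719, -0.695, 0.009], [-0.487, 0.495, -0.72], [0.496, -0.522, -0.694]] [-0.021  0.699  0.816]
scene caddy 0.69 [358. 187.] 309 416 144 234 [0.446 0.071 0.09 ]
scene tea_light 0.77 [351. 262.] 347 363 250 266 [0.311 0.254 0.09 ]
scene tea_light 0.67 [386. 233.] 379 395 224 239 [0.309 0.141 0.09 ]
scene tea_light 0.54 [300. 291.] 290 309 283 302 [0.335 0.373 0.09 ]
scene flap 0.83 [345. 177.] 321 373 166 186 [0.493 0.068 0.09 ]
scene glass 0.5 [418. 159.] 409 426 150 175 [ 0.406 -0.119  0.09 ]
scene fresh_tea_light 0.78 [320. 240.] 312 326 231 246 [0.398 0.255 0.09 ]
scene matches 0.92 [271. 257.] 251 295 236 283 [0.437 0.358 0.09 ]
scene shaker 0.83 [294. 215.] 287 303 196 228 [0.489 0.244 0.09 ]
top 439.8758812320949 -0.09252909726919378 [[-0.009, -1.0, -0.003], [-0.991, 0.009, -0.134], [0.134, 0.002, -0.991]] [0.323 0.162 1.197]
top caddy 0.78 [372. 196.] 323 433 169 223 [0.468 0.037 0.09 ]
top caddy 0.26 [352. 195.] 330 377 172 213 [0.472 0.086 0.09 ]
top tea_light 0.72 [434. 165.] 431 444 156 170 [ 0.547 -0.126  0.09 ]
top tea_light 0.66 [259. 233.] 251 264 229 242 [0.379 0.322 0.09 ]
top tea_light 0.64 [356. 244.] 350 364 239 252 [0.348 0.079 0.09 ]
top flap 0.73 [353. 190.] 330 376 173 212 [0.485 0.084 0.09 ]
top glass 0.69 [446. 210.] 438 458 202 218 [ 0.432 -0.153  0.09 ]
top fresh_tea_light 0.53 [306. 209.] 301 314 204 216 [0.437 0.203 0.09 ]
top matches 0.64 [267. 198.] 243 286 184 212 [0.467 0.304 0.09 ]
top shaker 0.6 [310. 180.] 300 315 169 186 [0.513 0.192 0.09 ]
[ 3.07861652e+00  6.25367771e-01 -6.93223984e-05] 0.8 0.08670513047391216
```

View pics/scene0.png

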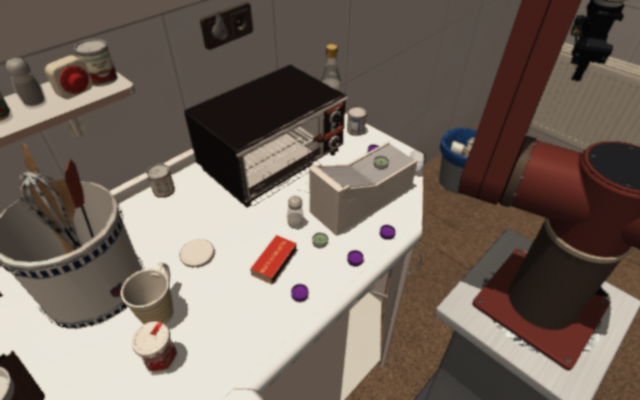

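View pics/top0.png

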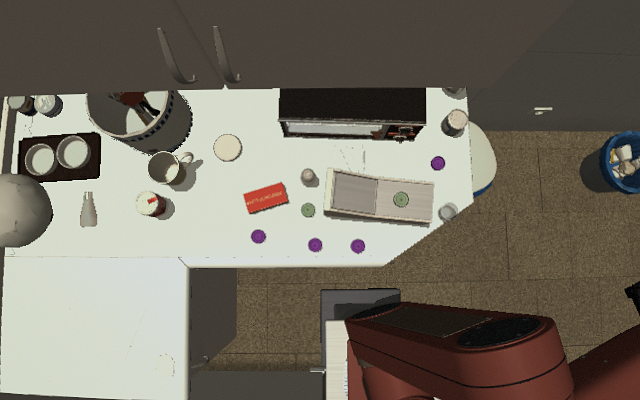

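```bash
python3 - <<'E'
import cv2,numpy as np
a=cv2.imread('pics/scene0.png')[130:250,300:440];b=cv2.imread('pics/top0.png')[155:235,310:450]
a=cv2.resize(a,None,fx=5,fy=5,interpolation=2)[:340];a=cv2.imread('pics/scene0.png')[130:240,300:440]
a=cv2.resize(a,None,fx=3,fy=3,interpolation=2);b=cv2.resize(b,None,fx=5.6,fy=5.6,interpolation=2)
cv2.imwrite('pics/b0.png',b);cv2.imwrite('pics/a0.png',cv2.resize(a,None,fx=1.8,fy=1.8))
E
```

```text
(no output)
```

View pics/b0.png

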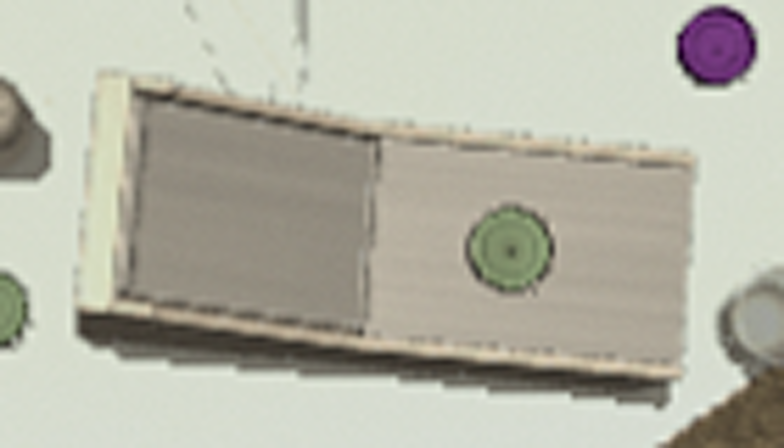

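View pics/a0.png

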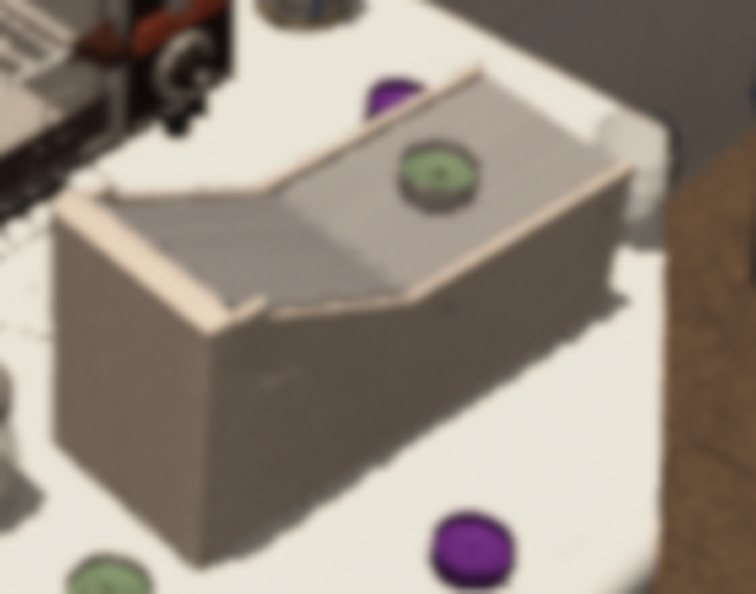

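The wanted tea light is the green one on the sill, at top (401,200) and scene about (381,162). Look-alikes are the fresh green one on the worktop, at top (308,210) and scene (320,240), and the purple ones at top (438,163), (358,246), (315,244) and (259,236). The close crop confirms the choice. Next I fit the caddy pose and triangulate the tea light.

```bash
cat > fit.py <<'E'
from h import *
from scipy.optimize import least_squares
top=arm.get_image("top");sc=arm.get_image("scene")
T=[((693,155),(-145,-52,96)),((682,376),(-145,52,96)),((100,72),(130,-52,151)),((78,310),(130,52,151)),((380,140),(0,-44,90)),((365,333),(0,44,90))]
S=[((205,332),(130,52,151)),((55,200),(130,-52,151)),((200,570),(130,52,0)),((630,165),(-145,52,96)),((483,68),(-145,-52,96))]
obs=[(top,np.array(p)/5.6+[310,155]-.4,np.array(c)/1e3) for p,c in T]+[(sc,np.array(p)/5.4+[300,130]-.4,np.array(c)/1e3) for p,c in S]
def W(q,c):
    s,k=np.sin(q[2]),np.cos(q[2]); return np.array([q[0]+k*c[0]-s*c[1],q[1]+s*c[0]+k*c[1],q[3]+c[2]])
f=lambda q:np.concatenate([proj(W(q,c),im)-p for im,p,c in obs])
r=least_squares(f,[.47,.04,np.pi/2,0],loss='soft_l1')
q=r.x;print('caddy',np.round(q,4),'deg',np.degrees(q[2]));print(np.round(f(q).reshape(-1,2),1).tolist())
pt=np.array((511,249))/5.6+[310,155]-.4;ps=np.array((439,173))/5.4+[300,130]-.4
L=tri([pt,ps],[top,sc]);print('light top tri',L, 'top@.105',at_z(pt,top,.105),'sc@.105',at_z(ps,sc,.105))
def C(q,X):
    d=X[:2]-q[:2];s,k=np.sin(q[2]),np.cos(q[2]);return np.array([k*d[0]+s*d[1],-s*d[0]+k*d[1]])
for X in(L,at_z(pt,top,.105),at_z(ps,sc,.105)):print('in caddy mm',C(q,X)*1e3)
E
python3 fit.py
```

```text
caddy [ 0.4681  0.026   1.4615 -0.004 ] deg 83.74042946675178
[[0.8, -0.5], [0.0, 0.4], [-0.1, -0.6], [-0.4, -0.7], [-0.1, 0.0], [-0.3, -0.4], [1.5, 0.3], [-0.5, 0.7], [-0.1, 1.1], [2.2, -0.1], [-0.0, -1.3]]
light top tri [ 0.46059539 -0.03496629  0.09743747] top@.105 [ 0.45860655 -0.0342908   0.105     ] sc@.105 [ 0.4565718  -0.02657041  0.105     ]
in caddy mm [-61.41917595   0.79101165]
in caddy mm [-60.96456015   2.84165107]
in caddy mm [-53.51205011   5.706048  ]
```

```bash
cat >> h.py <<'E'
from scipy.spatial.transform import Rotation as Ro
Q=[.4681,.026,1.4615]
def W3(x,y,z):
    s,k=np.sin(Q[2]),np.cos(Q[2]);return np.array([Q[0]+k*x-s*y,Q[1]+s*x+k*y,z])
def ori(sg):
    y=sg*np.array([np.cos(Q[2]),np.sin(Q[2]),0]);z=np.array([0,0,-1.]);return Ro.from_matrix(np.c_[np.cross(y,z),y,z]).as_rotvec()
E
python3 - <<'E'
from h import *
P=W3(-.0565,.002,.30)
for sg in(1,-1):
    j=arm.inverse_kinematics(P,ori(sg));print(sg,None if j is None else np.round(j,2))
c=[(abs(np.array(j)-arm.get_joint_pos()).max(),sg) for sg in(1,-1) if (j:=arm.inverse_kinematics(P,ori(sg))) is not None]
sg=min(c)[1]
arm.move_ptp(P,ori(sg));arm.movel(W3(-.0565,.002,.195),max_speed=.1)
print(sg,arm.get_ee_pos(),arm.get_clock(),arm.get_ft_force())
a=arm.get_image("scene")['image'][110:250,280:440];b=arm.get_image("top")['image'][130:250,300:460]
cv2.imwrite('pics/c1.png',np.vstack([cv2.resize(x,(400,300),interpolation=2) for x in(cv2.resize(a,(160,120)),b)]) if 0 else np.hstack([cv2.resize(a,(400,350),interpolation=2),cv2.resize(b,(400,350),interpolation=2)]))
E
```

```text
1 [-0.24 -0.19  1.93 -0.    1.4  -1.7 ]
-1 [-0.24 -0.19  1.93  0.    1.4   1.44]
-1 [ 0.46047243 -0.03006409  0.19574812] 4.2083 [ 0.40713431 -0.57000701 -0.74366604]
```

View pics/c1.png

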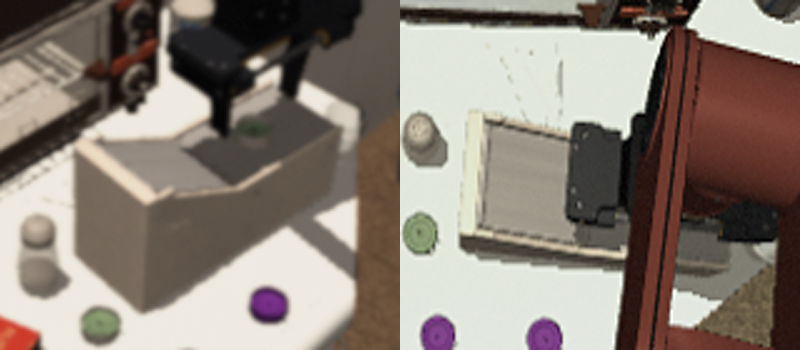

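The scene half shows the front fingertip at about (220,132) in the crop, ahead of the tea light at (252,130), and the rear finger at (293,92) behind it. The top half shows the gripper body in line with the caddy. I check the camera offset against the known tip position, then descend.

```bash
python3 - <<'E'
from h import *
im=arm.get_image("scene")
for x in(-.056+.0435,-.056+.0585,-.056-.0435,-.056-.0585):
    for y in(-.0075,.0115):print(round(x,3),y,np.round((proj(W3(x,y,.1257),im)-[280,110])*2.5))
print('light pred',np.round((proj(W3(-.061,.002,.105),im)-[280,110])*2.5))
stop=arm.movel(W3(-.0565,.002,.166),max_speed=.05,max_force=4)
print(stop,arm.get_ee_pos(),arm.get_ft_force(),arm.get_clock())
im=arm.get_image("scene");cv2.imwrite('pics/c2.png',cv2.resize(im['image'][110:230,300:440],(700,600),interpolation=2))
E
```

```text
-0.013 -0.0075 [215. 123.]
-0.013 0.0115 [229. 133.]
0.003 -0.0075 [204. 129.]
0.003 0.0115 [218. 139.]
-0.1 -0.0075 [277.  89.]
-0.1 0.0115 [291.  98.]
-0.115 -0.0075 [287.  83.]
-0.115 0.0115 [301.  92.]
light pred [255. 124.]
False [ 0.45999612 -0.02996588  0.16597306] [-0.28277497  0.5420742   0.42460431] 5.0917
```

View pics/c2.png

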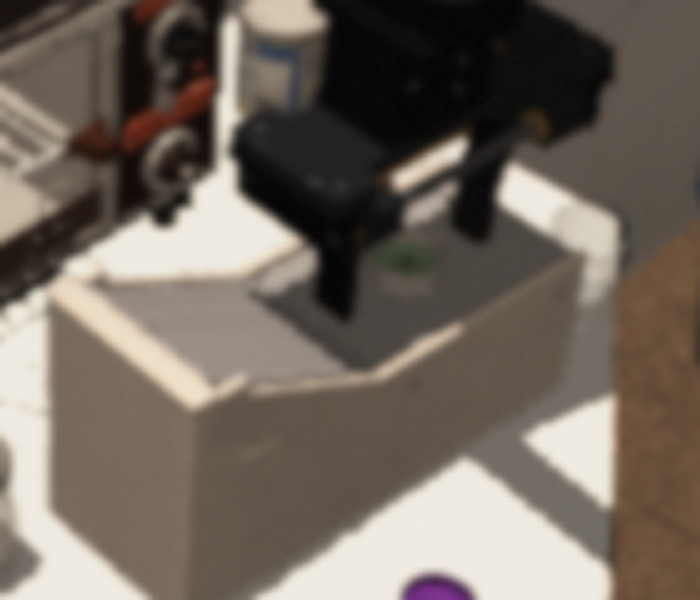

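Both tips hang just above the sill, front at (345,320) and rear at (480,240), with the tea light between them and in line at (405,275). I lower slightly, then push along x in stages.

```bash
python3 - <<'E'
from h import *
print(arm.movel(W3(-.0565,.002,.1635),max_speed=.03,max_force=3),arm.get_ee_pos()[2])
z=arm.get_ee_pos()[2]
for x in(-.045,-.035,-.025,-.015,-.005,.003):
    s=arm.movel(W3(x,.002,z),max_speed=.03,max_force=10)
    im=arm.get_image("scene")
    m=[(round(o['p'],2),np.round(o['pixel']).tolist()) for o in arm.masks_of(im,"tea_light") if 360<o['pixel'][0]<400 and 140<o['pixel'][1]<200]
    e=arm.get_ee_pos();print(x,s,np.round((np.array(e)-W3(0,0,0))@np.array([np.cos(Q[2]),np.sin(Q[2]),0]),4),np.round(arm.get_ft_force(),1),m,round(arm.get_clock(),1))
    if s:break
cv2.imwrite('pics/c3.png',cv2.resize(im['image'][110:230,300:440],(700,600),interpolation=2))
E
```

```text
False 0.1634930631397101
-0.045 False -0.0449 [-0.3 -0.3  1.3] [(0.56, [381.0, 163.0])] 6.0
-0.035 False -0.0349 [ 0.3 -0.4  1.4] [(0.47, [382.0, 164.0])] 6.6
-0.025 False -0.0248 [-0.2  0.6  1.6] [(0.61, [376.0, 163.0])] 7.2
-0.015 False -0.0148 [0.4 0.5 1.3] [(0.65, [374.0, 166.0])] 7.8
-0.005 False -0.0048 [-0.5  0.2  1.6] [(0.46, [372.0, 167.0])] 8.4
0.003 False 0.0032 [-0.4 -0.3  1.5] [(0.47, [371.0, 168.0])] 8.9
```

View pics/c3.png

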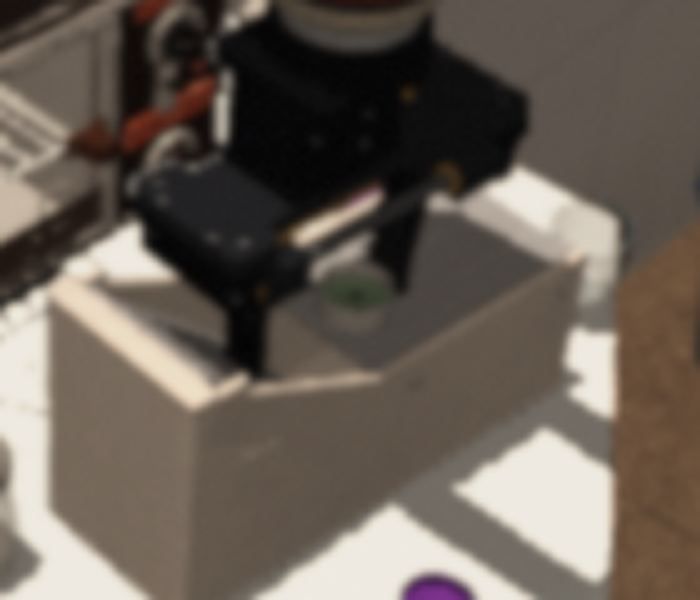

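The flap is held open by the front finger at (250,350), and the tea light at (355,290) has its leading rim at the drop edge. I go on over the edge.

```bash
python3 - <<'E'
from h import *
z=.1635
for x in(.012,.019,.024,.028,.032):
    s=arm.movel(W3(x,.002,z),max_speed=.025,max_force=10)
    if x>.02: arm.dwell(.3)
    im=arm.get_image("scene")
    m=[(round(o['p'],2),np.round(o['pixel']).tolist()) for o in arm.masks_of(im,"tea_light") if 340<o['pixel'][0]<400 and 140<o['pixel'][1]<205]
    print(x,s,np.round(arm.get_ft_force(),1),m,round(arm.get_clock(),1))
    if s or not m:break
cv2.imwrite('pics/c4.png',cv2.resize(im['image'][110:230,300:440],(700,600),interpolation=2))
E
```

```text
0.012 False [-0.7 -1.4  1. ] [(0.55, [367.0, 169.0])] 9.5
0.019 False [ 0.1 -1.1  1.2] [(0.77, [365.0, 172.0])] 10.0
0.024 False [-0.3 -1.9  0.3] [(0.72, [364.0, 173.0])] 10.8
0.028 False [-0.8 -2.8  0.8] [] 11.5
```

View pics/c4.png

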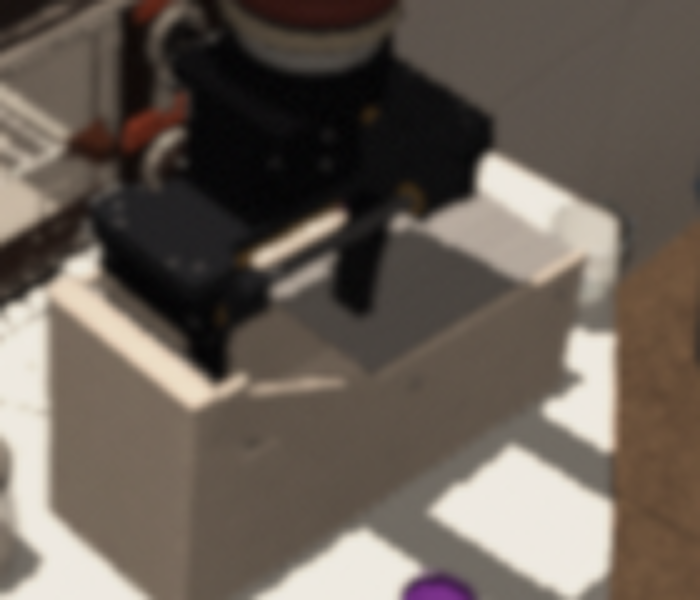

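The tea light has gone from view inside, and the front finger still holds the flap. I dwell, retract so the flap follows shut, then rise and check.

```bash
python3 - <<'E'
from h import *
arm.dwell(.6)
arm.movel(W3(-.062,.002,.1635),max_speed=.08)
arm.movel(W3(-.062,.002,.30),max_speed=.12)
P=W3(-.062,.002,.30);P[0]-=.06;P[1]-=.25
arm.move_ptp(P,ori(-1));print(arm.get_clock(),arm.get_ft_force())
a=arm.get_image("scene")['image'][110:260,280:440];b=arm.get_image("top")['image'][130:250,300:460]
cv2.imwrite('pics/c5.png',np.hstack([cv2.resize(a,(400,375),interpolation=2),cv2.resize(b,(400,375),interpolation=2)]))
E
```

```text
15.65 [-0.06075126 -0.44080117  0.55088454]
```

View pics/c5.png

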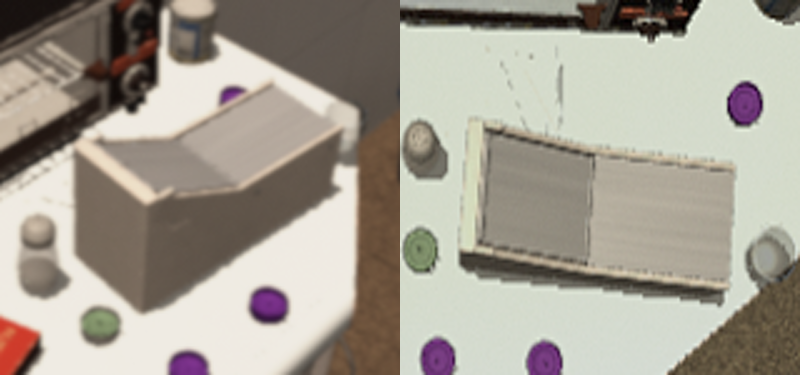

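The sill is empty, the flap is shut (seam at (590,205) in the top half), and the glass, shaker and fresh tea light are where they were.

```bash
python3 -c "
from rig import arm
print(arm.close_job())"
```

```text
the job is handed in; nothing more can be done
None
```

The tea light dropped into the caddy while the front finger held the flap open; the flap then shut, the things standing round the caddy look unmoved, and the job was handed in at about 16 s.

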